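Switch on the tube warmer and start three bays in order

TASK

Switch on the tube warmer by pressing the raised, green-barred end of its power rocker fully down; then press the blue keys fully in, one after another: first the key in front of the orange-capped tube, then the green-capped one's, last the purple-capped one's. Leave the black-capped tube's key out, do not lift any tube out of its well, and leave the bottles, flask, jar and rack where they stand.

Things in the scene. Friction and masses are not known exactly. Their poses are not given: they have to be found in the camera images.
- tray: grey tray of the tube warmer, 200 (its x) x 366 (its y) x 12 mm high, fixed; origin at the centre of its underside, on the bench. Five modules, each 190 x 66 x 45 mm, stand on it at 70 mm pitch along its y, in any order: four bays with tubes and one power module (white front with the rocker, grey vented rear). All are turned like the tray; their -x ends face the robot.
- rocker (a joint): power rocker, rad: 0 = off, 0.4 = fully on (start 0 to 0.06). Black see-saw, 30 mm wide, two halves 28 mm long and 6 mm thick meeting in a shallow V. Off: the half toward the robot (-x, green bar near its end) stands up at 0.4 rad, the other lies level. Pressing the green half's end down till that half is level turns it on. About 3 N; no spring, it stays as left.
- rocker_press (a point): point on top of the rocker's green-barred half, 22 mm from the pivot and 6 mm from its end. The pivot runs along the tray's y, 58 mm above the bench, at the tray's x = -58 mm, mid-width of the power module. The point moves with the rocker: about 72 mm above the bench when off, 64 mm when on.
- bay_orange: bay module that holds the orange-capped tube: white front with a blue square key, aluminium rear with the well. All bays look alike but for the tube. Fixed. Origin: centre of its underside, 12 mm above the bench; axes like the tray's. Key centre at its x = -58 mm, well centre at x = +35 mm (31 mm wide, floor 8 mm above the origin).
- key_orange (a joint): travel of the key of the orange-capped tube's bay, m: 0 = out (start 0 to 0.001), 0.008 = fully in, moving straight down. Takes about 3 N; no spring, it stays where it is pushed.
- key_orange_top (a point): centre of the top face of that key (28 x 28 mm); 12 mm above the module's top when out, 4 mm when fully in (about 69 and 61 mm above the bench); moves with the key.
- tube_orange: loose clear tube, 28 mm wide, with orange cap 34 mm wide, 80 mm tall in all, standing in its bay's well 93 mm behind (+x of) the key; origin at the centre of its underside, so its cap reaches 100 mm above the bench.
- bay_green: bay module that holds the green-capped tube: white front with a blue square key, aluminium rear with the well. All bays look alike but for the tube. Fixed. Origin: centre of its underside, 12 mm above the bench; axes like the tray's. Key centre at its x = -58 mm, well centre at x = +35 mm (31 mm wide, floor 8 mm above the origin).
- key_green (a joint): travel of the key of the green-capped tube's bay, m: 0 = out (start 0 to 0.001), 0.008 = fully in, moving straight down. Takes about 3 N; no spring, it stays where it is pushed.
- key_green_top (a point): centre of the top face of that key (28 x 28 mm); 12 mm above the module's top when out, 4 mm when fully in (about 69 and 61 mm above the bench); moves with the key.
- tube_green: loose clear tube, 28 mm wide, with green cap 34 mm wide, 80 mm tall in all, standing in its bay's well 93 mm behind (+x of) the key; origin at the centre of its underside, so its cap reaches 100 mm above the bench.
- bay_purple: bay module that holds the purple-capped tube: white front with a blue square key, aluminium rear with the well. All bays look alike but for the tube. Fixed. Origin: centre of its underside, 12 mm above the bench; axes like the tray's. Key centre at its x = -58 mm, well centre at x = +35 mm (31 mm wide, floor 8 mm above the origin).
- key_purple (a joint): travel of the key of the purple-capped tube's bay, m: 0 = out (start 0 to 0.001), 0.008 = fully in, moving straight down. Takes about 3 N; no spring, it stays where it is pushed.
- key_purple_top (a point): centre of the top face of that key (28 x 28 mm); 12 mm above the module's top when out, 4 mm when fully in (about 69 and 61 mm above the bench); moves with the key.
- tube_purple: loose clear tube, 28 mm wide, with purple cap 34 mm wide, 80 mm tall in all, standing in its bay's well 93 mm behind (+x of) the key; origin at the centre of its underside, so its cap reaches 100 mm above the bench.
- bay_black: bay module that holds the black-capped tube: white front with a blue square key, aluminium rear with the well. All bays look alike but for the tube. Fixed. Origin: centre of its underside, 12 mm above the bench; axes like the tray's. Key centre at its x = -58 mm, well centre at x = +35 mm (31 mm wide, floor 8 mm above the origin). This bay is not to be started.
- key_black (a joint): travel of the key of the black-capped tube's bay, m: 0 = out (start 0 to 0.001), 0.008 = fully in, moving straight down. Takes about 3 N; no spring, it stays where it is pushed.
- key_black_top (a point): centre of the top face of that key (28 x 28 mm); 12 mm above the module's top when out, 4 mm when fully in (about 69 and 61 mm above the bench); moves with the key.
- tube_black: loose clear tube, 28 mm wide, with black cap 34 mm wide, 80 mm tall in all, standing in its bay's well 93 mm behind (+x of) the key; origin at the centre of its underside, so its cap reaches 100 mm above the bench.
- bottle_tall: bystander, loose: clear bottle with blue screw cap, 86 mm wide, 168 mm tall; origin at the centre of its underside.
- bottle_small: bystander, loose: clear bottle with blue screw cap, 68 mm wide, 128 mm tall; origin at the centre of its underside.
- flask: bystander, loose: conical flask with blue cap, 84 mm wide at the foot, 128 mm tall; origin at the centre of its underside.
- jar_red: bystander, loose: white jar with red cap, 60 mm wide, 125 mm tall; origin at the centre of its underside.
- rack_yellow: bystander, loose: yellow tube rack, 90 x 190 x 52 mm; origin at the centre of its underside.

How it is judged:
By the outcome, as a careful person would: the job done as asked, in the order asked, and still so for the second after the job is handed in, with the robot touching nothing.
It also fails if it takes over 54 s, if anything falls off the work surface, if the arm or the gripper's body presses on something with over 40 N, if the wrist force passes 120 N, or if a joint passes its speed limit or range.

ROBOT

A 6-joint arm with a two-finger parallel gripper is mounted at the origin on the work surface. World frame = base frame: x ahead of the robot, y to its left, z up, the work surface at z = 0. Lengths are in m, angles in rad, forces in N, time in s.
With the tool pointing down it reaches from about 0.3 to 0.775 m from the base axis. Payload 14.6 kg.
Tool frame: the origin (TCP) lies between the finger pads; the fingertips stand 19 mm ahead of it and the grasp point (between the pads) is the TCP; z points along the fingers, y is the direction in which the jaws open and shut (so a half turn about z gives the same grasp; the last joint's range is limited). The gripper opens to 94 mm and grips with 3 to 60 N. Pads are 16 mm wide; open, the fingers measure 119 mm over their backs; the gripper's body (75 mm by 177 mm) begins 78 mm behind the grasp point.
Start: joints at [1.212, 0.3, 1.521, -0, 1.321, -0.067], TCP at [0.158, 0.527, 0.224] pointing down, gripper open.
Joint ranges: [-3.03, 3.03], [-0.79, 2.21], [0.23, 2.52], [-1.04, 4.18], [0, 3.07], [-2.55, 2.55]. Speed limits (rad/s): [2.22, 2.22, 2.57, 3.14, 3.14, 3.14].

INTERFACE

Orientations are given as [roll, pitch, yaw] about the fixed x, y, z axes, in that order (R = Rz(yaw) Ry(pitch) Rx(roll)).
In Python, from station import telemetry, vision, ctrl gives the robot as it stands. The module is installed in compiled form; this text tells all that it offers.
- The arm moves only by the shell command python3 -m creep 'ROWS' [FORCE]. ROWS is JSON, a list of rows, each a list of 3 entries, a list of its own where there are three numbers: the shift along the tool's x, y, z in units of 50 mm (1.0 is 50 mm), then the turn about the tool's z in units of 8 degrees (1.0 is 8 degrees), then the opening, from 0 (shut) to 1 (fully open). In form: [[[tx, ty, tz], twist, gripper], ...]. A call has 1 to 12 rows; each row is the pose to reach, as a shift and turn from the pose commanded when the call began, along the tool's axes at that moment; what a row does not reach only later rows make up. A row lasts 1/10 s, in which the tool goes at most 50 mm and 8.59 degrees, less where a joint would pass 70% of its speed; a pose out of reach is approached as far as the arm can. A call with a gripper value outside its range is refused whole. The fingers move at their own pace and stop on an object; FORCE is the grip in N (left out, the last holds). Time passes only in rows, so rows that repeat a pose let the fingers close. It gives the time, the measured TCP pose, the force and the opening at its end, in the units of the state.
- telemetry.get_obs(): the state, without advancing time (a new reading comes with each control period).
- vision.camera(name): name is "scene" or "side" or "wrist"; returns a dict with "img" (420x560x3 uint8, red, green, blue), "depth" (420x560 float32, m along the optical axis (not along the pixel's ray), 0 where there is no reading), "vertical_fov" (degrees; the focal length in pixels is half the picture's height over the tangent of half this angle, whatever the lens; pixels are square), "cx", "cy" (the principal point, pixels), "extrinsics" (4x4, takes a point from camera to world coordinates); the wrist camera has in their place "hand_eye" (4x4, takes a point from camera to tool coordinates, whose origin is the TCP and whose axes are the flange's). Camera axes: x right, y down, z forward; pixel columns grow to the right and rows downward; lengths in m; the calibration is good to about 2 mm. A picture is of the moment at which its call begins: read the wrist's pose just before it.
- ctrl.hand_in(): hands the job in, once; it reports no verdict.
The state is a dict: "time_s": time; "qpos": joint angles; "joint_vel": joint speeds; "tau": joint torques, N m; "ee_pos": TCP position; "eef_rot": TCP orientation; "force": force on the tool from outside, world axes, zero at the start; "moment": the same for the moment, N m; "grip_width": finger opening in m.
Only numpy, scipy, OpenCV 4.12 (cv2) and the standard library are available. Lean on these libraries where they do the work, as an engineer would, in place of code of your own. Each camera call takes 0.05 s, during which the arm holds its last target.

## Working session

There is one attempt and no reset: what is moved stays moved. The work goes in short steps, Python scripts to look and compute and a shell command to move; the robot and the scene stay as the last step left them, time stands still between calls to the robot, and variables do not carry over. Pictures are saved under pics/ and viewed, and the job is handed in when it is done.

```bash
mkdir -p pics; cat > h.py <<'E'
import numpy as np, cv2
from station import telemetry, vision, ctrl
from scipy.spatial.transform import Rotation as R
def shot(name,fn):
    o=telemetry.get_obs(); c=vision.camera(name)
    if name=='wrist':
        T=np.eye(4);T[:3,:3]=R.from_euler('xyz',o['eef_rot']).as_matrix();T[:3,3]=o['ee_pos']
        c['E']=T@np.array(c['hand_eye'])
    else: c['E']=np.array(c['extrinsics'])
    cv2.imwrite('pics/'+fn+'.png',c['img'][:,:,::-1]); np.savez('pics/'+fn+'.npz',**{k:c[k] for k in('img','depth','vertical_fov','cx','cy','E')})
    return c
def load(fn):
    return dict(np.load('pics/'+fn+'.npz'))
def f(c): return 210/np.tan(np.radians(float(c['vertical_fov']))/2)
def ray(c,u,v):
    d=c['E'][:3,:3]@np.array([(u-c['cx'])/f(c),(v-c['cy'])/f(c),1.]); return c['E'][:3,3],d
def onz(c,u,v,z):
    o,d=ray(c,u,v); return o+d*(z-o[2])/d[2]
def dep(c,u,v):
    o,d=ray(c,u,v); return o+d*c['depth'][int(round(v)),int(round(u))]
def tri(c1,p1,c2,p2):
    o1,d1=ray(c1,*p1);o2,d2=ray(c2,*p2)
    s=np.linalg.lstsq(np.stack([d1,-d2],1),o2-o1,rcond=None)[0]
    a=o1+d1*s[0];b=o2+d2*s[1]; return (a+b)/2,np.linalg.norm(a-b)
E
python3 - <<'E'
from h import *
print(telemetry.get_obs())
for n in('scene','side','wrist'):
    c=shot(n,n+'0'); print(n,c['vertical_fov'],c['cx'],c['cy'],c['img'].shape,c['E'].round(3).tolist())
E
```

```text
{'time_s': 0.0, 'qpos': array([ 1.21240216e+00,  3.00460188e-01,  1.52160714e+00, -1.52466718e-05,
        1.32067558e+00, -6.66293808e-02]), 'joint_vel': array([ 0.00044729,  0.00071583, -0.00211028,  0.00014796, -0.00179736,
        0.00030285]), 'tau': array([ 8.42059144e-04, -5.31795073e+01, -3.52744532e+01,  7.08994735e-02,
        2.43010547e-02, -7.59577097e-05]), 'ee_pos': array([0.15813903, 0.5265185 , 0.22388128]), 'eef_rot': array([-3.14044397e+00, -6.18487080e-05,  2.84983161e+00]), 'force': array([ 0.42546049, -0.53457014,  0.07134957]), 'moment': array([ 0.02087067,  0.0489877 , -0.0119232 ]), 'grip_width': 0.09414862265126958}
scene 57.70812126381547 279.83545972716934 207.0431536305645 (420, 560, 3) [[0.794, 0.411, -0.448, 1.036], [0.607, -0.56, 0.564, -0.554], [-0.019, -0.72, -0.694, 0.737], [0.0, 0.0, 0.0, 1.0]]
side 42.44827976078012 276.9014776098107 212.01887698504058 (420, 560, 3) [[-0.871, -0.236, 0.431, 0.006], [-0.491, 0.456, -0.742, 1.032], [-0.022, -0.858, -0.513, 0.793], [0.0, 0.0, 0.0, 1.0]]
wrist 71.89760581477339 276.844464007424 210.1139155334592 (420, 560, 3) [[0.288, 0.931, 0.224, 0.095], [0.958, -0.28, -0.069, 0.546], [-0.002, 0.235, -0.972, 0.384], [0.0, 0.0, 0.0, 1.0]]
```

View pics/scene0.png

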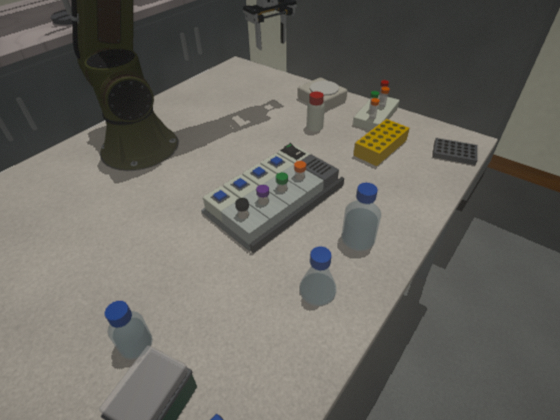

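View pics/side0.png

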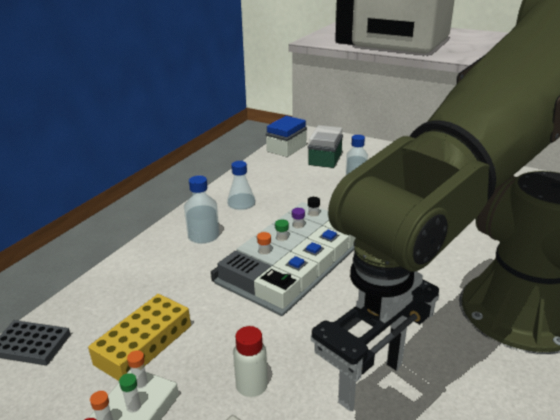

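View pics/wrist0.png

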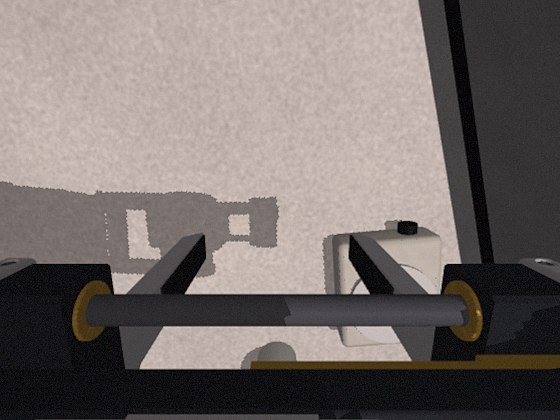

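Both views show the order from the robot's left: power, orange, green, purple, black. In the scene view the keys run from about (277,161) for orange to (221,197) for black, and the rocker is at about (292,151). Next I'll measure them.

```bash
cat > m.py <<'E'
from h import *
def blobs(c,lo,hi,box,amin=15):
    h=cv2.cvtColor(c['img'],cv2.COLOR_RGB2HSV); m=cv2.inRange(h,lo,hi)
    k=np.zeros_like(m);x0,y0,x1,y1=box;k[y0:y1,x0:x1]=1;m=m*k
    n,l,s,ce=cv2.connectedComponentsWithStats(m)
    return [(ce[i].round(1),s[i,4]) for i in range(1,n) if s[i,4]>=amin]
E
python3 - <<'E'
from m import *
a=load('scene0');b=load('side0')
cols={'blue':((105,120,60),(130,255,255)),'orange':((3,150,120),(14,255,255)),'green':((45,100,50),(80,255,255)),'purple':((130,80,40),(160,255,255)),'black':((0,0,0),(179,255,30))}
for c,n,box in((a,'scene',(200,140,345,245)),(b,'side',(210,190,360,310))):
    for k,(lo,hi) in cols.items():
        print(n,k,[(*p,s,dep(c,*p).round(3)) for p,s in blobs(c,lo,hi,box,6)])
for c,n,(x0,y0,x1,y1) in((a,'s',(190,135,350,250)),(b,'d',(205,185,365,315))):
    cv2.imwrite(f'pics/crop{n}.png',cv2.resize(c['img'][y0:y1,x0:x1,::-1],None,fx=4.5,fy=4.5,interpolation=cv2.INTER_CUBIC))
E
```

```text
scene blue [(np.float64(276.2), np.float64(160.0), np.int32(51), array([0.475, 0.141, 0.067])), (np.float64(258.5), np.float64(170.7), np.int32(55), array([0.467, 0.07 , 0.069])), (np.float64(239.6), np.float64(182.4), np.int32(59), array([0.454, 0.005, 0.064])), (np.float64(219.5), np.float64(194.8), np.int32(64), array([ 0.447, -0.067,  0.067]))]
scene orange [(np.float64(299.8), np.float64(164.4), np.int32(69), array([0.565, 0.132, 0.097]))]
scene green [(np.float64(281.7), np.float64(176.6), np.int32(76), array([0.558, 0.059, 0.098]))]
scene purple [(np.float64(262.4), np.float64(190.1), np.int32(116), array([ 0.552, -0.013,  0.099]))]
scene black []
side blue [(np.float64(328.8), np.float64(234.4), np.int32(93), array([0.454, 0.011, 0.063])), (np.float64(313.1), np.float64(247.6), np.int32(107), array([0.461, 0.085, 0.067])), (np.float64(296.0), np.float64(261.9), np.int32(115), array([0.469, 0.156, 0.069]))]
side orange [(np.float64(263.5), np.float64(238.1), np.int32(136), array([0.559, 0.146, 0.1  ]))]
side green [(np.float64(281.4), np.float64(225.2), np.int32(131), array([0.551, 0.074, 0.097])), (np.float64(284.3), np.float64(276.7), np.int32(13), array([0.465, 0.219, 0.071]))]
side purple [(np.float64(297.9), np.float64(213.0), np.int32(123), array([0.541, 0.008, 0.099]))]
side black [(np.float64(313.5), np.float64(202.0), np.int32(85), array([ 0.53 , -0.058,  0.099])), (np.float64(355.5), np.float64(271.3), np.int32(196), array([0.183, 0.548, 0.406])), (np.float64(238.6), np.float64(260.5), np.int32(11), array([0.599, 0.195, 0.054])), (np.float64(242.5), np.float64(263.2), np.int32(11), array([0.582, 0.204, 0.058])), (np.float64(247.1), np.float64(265.3), np.int32(15), array([0.569, 0.205, 0.057])), (np.float64(278.7), np.float64(279.7), np.int32(256), array([0.471, 0.232, 0.07 ])), (np.float64(356.3), np.float64(308.5), np.int32(11), array([0.181, 0.541, 0.344]))]
```

View pics/crops.png

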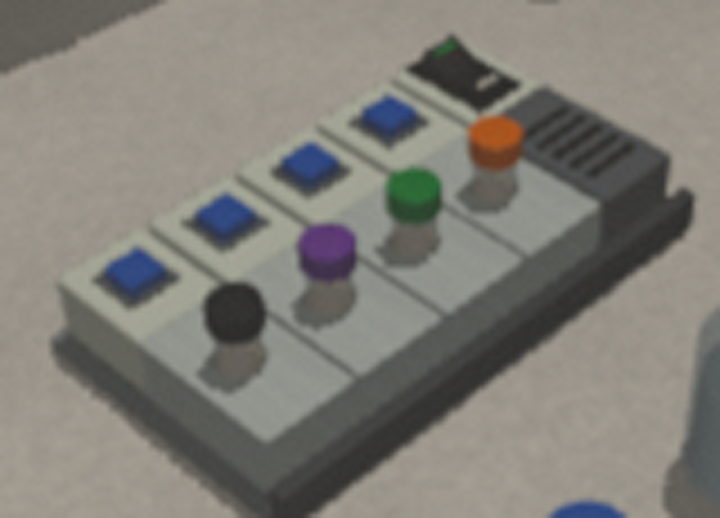

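View pics/cropd.png

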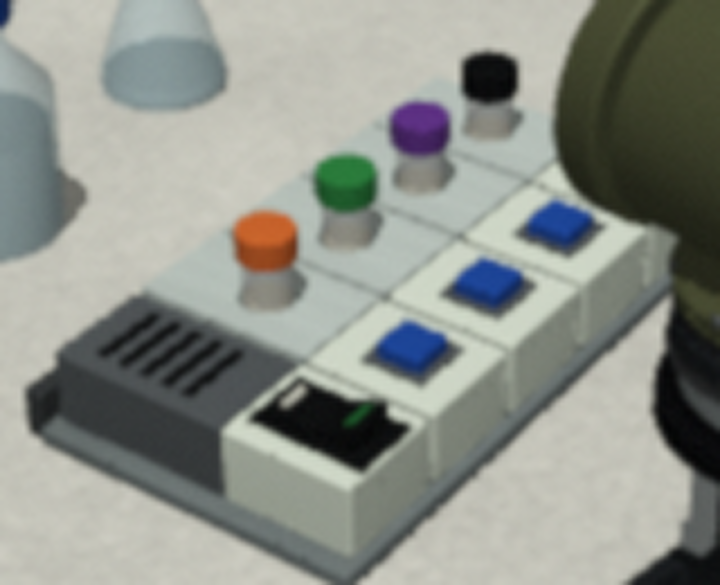

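```bash
python3 - <<'E'
from m import *
a=load('scene0');b=load('side0')
for n,p,q in(('o',(276.2,160),(296,261.9)),('g',(258.5,170.7),(313.1,247.6)),('p',(239.6,182.4),(328.8,234.4)),('tO',(299.8,164.4),(263.5,238.1)),('tG',(281.7,176.6),(281.4,225.2)),('tP',(262.4,190.1),(297.9,213))):
    x,e=tri(a,p,b,q); print(n,x.round(4),round(e,4), onz(a,*p,.069).round(4)[:2],onz(b,*q,.069).round(4)[:2])
E
```

```text
o [0.4725 0.1464 0.0617] 0.0025 [0.4774 0.1383] [0.4688 0.1562]
g [0.463  0.077  0.0619] 0.0029 [0.4676 0.0699] [0.4596 0.0874]
p [0.454  0.0072 0.0616] 0.0036 [0.4585 0.0005] [0.4506 0.0191]
tO [0.5633 0.1365 0.0929] 0.0025 [0.5447 0.1615] [0.5834 0.1067]
tG [0.5544 0.0662 0.0919] 0.0028 [0.536  0.0875] [0.5733 0.0356]
tP [ 0.5464 -0.0052  0.0907] 0.0028 [0.5286 0.0126] [ 0.5641 -0.036 ]
```

The scene and side cameras agree to about 3 mm. The tray yaw is about -7.6° and the row of keys lies near x = 0.46. I'll shut the gripper and move above the tray for wrist views.

```bash
python3 -m creep '[[[-0.2,-0.1,-0.2],0,0],[[-0.6,-0.35,-0.4],0,0],[[-1.1,-0.7,-0.6],0,0],[[-1.6,-1.0,-0.7],0,0],[[-2.1,-1.3,-0.7],-0.2,0],[[-2.6,-1.6,-0.7],-0.4,0],[[-3.1,-1.9,-0.7],-0.6,0],[[-3.6,-2.2,-0.7],-0.8,0],[[-4.1,-2.5,-0.7],-1.0,0],[[-4.5,-2.75,-0.7],-1.1,0],[[-4.75,-2.9,-0.7],-1.14,0],[[-4.8,-2.95,-0.7],-1.14,0]]' 20; python3 - <<'E'
from h import *
o=telemetry.get_obs();T=R.from_euler('xyz',o['eef_rot']).as_matrix()
print(o['force'],np.degrees(o['eef_rot']),T.round(3).tolist())
print(T.T@(np.array([.53,.11,.26])-o['ee_pos'])/.05)
E
```

```text
time_s: 1.35
ee_pos: [0.3466, 0.3151, 0.2601]
eef_rot: [3.141, 0.001, 3.007]
force: [0.5, 0.6, 0.1]
grip_width: 0.002
[0.49115009 0.59228788 0.11874991] [1.79982372e+02 3.12730625e-02 1.72295016e+02] [[-0.991, 0.134, 0.001], [0.134, 0.991, 0.0], [-0.001, 0.0, -1.0]]
[-4.18465124e+00 -3.57283171e+00  2.49901323e-03]
```

```bash
python3 -m creep '[[[-0.2,-0.15,0],0,0],[[-0.6,-0.45,0],0,0],[[-1.0,-0.85,0],0,0],[[-1.5,-1.25,0],0,0],[[-2.0,-1.7,0],0,0],[[-2.5,-2.1,0],0,0],[[-3.0,-2.55,0],0,0],[[-3.5,-2.95,0],0,0],[[-3.9,-3.3,0],0,0],[[-4.15,-3.5,0],0,0],[[-4.2,-3.6,0],0,0],[[-4.2,-3.6,0],0,0]]'; python3 - <<'E'
from h import *
shot('wrist','w1');shot('side','side1')
E
```

```text
time_s: 2.55
ee_pos: [0.5298, 0.1103, 0.2594]
eef_rot: [-3.142, -0.0, 3.009]
force: [-0.1, 0.2, -1.3]
grip_width: 0.0002
```

View pics/w1.png

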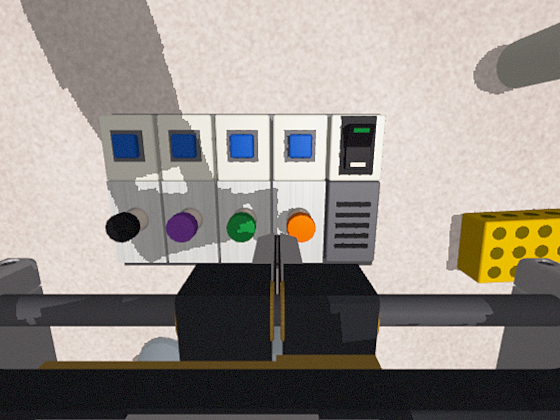

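The wrist view shows the keys from left to right: black (126,146), purple (183,146), green (241,146) and orange (300,146). The rocker is at (358,145) with its green bar at (362,130). I'll take a second wrist placement, shifted to the side, so I can triangulate.

```bash
python3 -m creep '[[[0.1,0.3,0],0,0],[[0.2,0.8,0],0,0],[[0.3,1.3,0],0,0],[[0.4,1.7,0],0,0],[[0.4,1.9,0],0,0],[[0.4,2,0],0,0],[[0.4,2,0],0,0],[[0.4,2,0],0,0]]'; python3 - <<'E'
from m import *
shot('wrist','w2')
a,b=load('w1'),load('w2')
cols={'blue':((105,150,60),(130,255,255)),'gbar':((50,150,80),(80,255,255))}
B={}
for n,c in(('w1',a),('w2',b)):
    for k,(lo,hi) in cols.items():
        r=sorted(blobs(c,lo,hi,(0,0,560,200),20),key=lambda t:t[0][0]); B[n,k]=[t[0] for t in r]; print(n,k,r)
E
```

```text
time_s: 3.45
ee_pos: [0.5234, 0.2116, 0.2594]
eef_rot: [-3.141, -0.0, 3.009]
force: [0.6, 0.5, -0.4]
grip_width: 0.0002
w1 blue [(array([125.3, 145.5]), np.int32(604)), (array([183.4, 145.5]), np.int32(579)), (array([241.6, 145.5]), np.int32(554)), (array([300. , 145.5]), np.int32(539))]
w1 gbar [(array([361.4, 130. ]), np.int32(79))]
w2 blue [(array([ 45.6, 162. ]), np.int32(602)), (array([103., 162.]), np.int32(579)), (array([160.4, 162. ]), np.int32(562)), (array([217.8, 161.9]), np.int32(532))]
w2 gbar [(array([275.3, 147. ]), np.int32(78))]
```

View pics/w2.png

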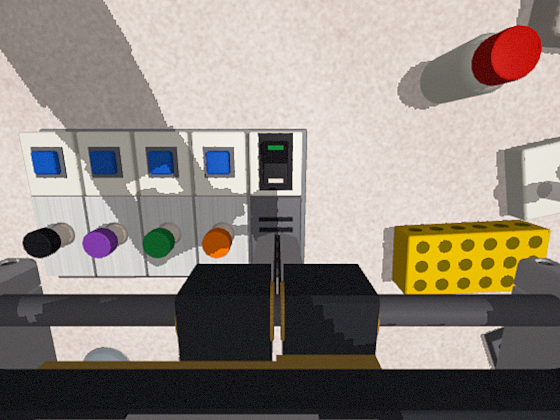

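```bash
python3 - <<'E'
from m import *
a,b=load('w1'),load('w2')
names=['black','purple','green','orange','bar']
P=[(125.3,145.5),(183.4,145.5),(241.6,145.5),(300,145.5),(361.4,130)]
Q=[(45.6,162),(103,162),(160.4,162),(217.8,161.9),(275.3,147)]
X=[]
for n,p,q in zip(names,P,Q):
    x,e=tri(a,p,b,q);z=.069 if n!='bar' else .073
    X.append(x);print(n,x.round(4),round(e,4),onz(a,*p,z)[:2].round(4),onz(b,*q,z)[:2].round(4),dep(a,*p).round(4),dep(b,*q).round(4))
K=np.array([(onz(a,*p,.069)+onz(b,*q,.069))/2 for p,q in zip(P[:4],Q[:4])])[:,:2]
d=np.polyfit(range(4),K,1);yv=d[0]/np.linalg.norm(d[0]);xv=np.array([yv[1],-yv[0]])
print('pitch',np.linalg.norm(d[0]),'yaw',np.degrees(np.arctan2(xv[1],xv[0])))
F=[d[1]+i*yv*.07+yv*(np.linalg.norm(d[0])-.07)*1.5 for i in range(5)]
print(np.round(F,4),'pivot F[4]; press',(F[4]-.022*xv).round(4))
o=telemetry.get_obs();T=R.from_euler('xyz',o['eef_rot']).as_matrix();print(o['ee_pos'],np.degrees(o['eef_rot']))
for n,t in zip(['rock','orange','green','purple'],[F[4]-.023*xv,F[3],F[2],F[1]]):
    print(n,(T.T@(np.r_[t,.10+.019]-o['ee_pos'])/.05).round(3))
E
```

```text
black [ 0.4457 -0.0628  0.0631] 0.0001 [ 0.446  -0.0598] [ 0.4458 -0.0581] [ 0.446  -0.0597  0.0691] [ 0.4458 -0.0586  0.0684]
purple [0.4549 0.0064 0.0627] 0.0001 [0.4551 0.0084] [0.4549 0.0101] [0.4551 0.0081 0.0682] [0.4549 0.0091 0.0672]
green [0.4642 0.0758 0.0627] 0.0001 [0.4643 0.0766] [0.4641 0.0784] [0.4643 0.0765 0.0681] [0.4641 0.0782 0.0687]
orange [0.4735 0.1454 0.0635] 0.0002 [0.4735 0.145 ] [0.4731 0.1466] [0.4735 0.1451 0.0682] [0.4731 0.1464 0.0684]
bar [0.4652 0.2172 0.072 ] 0.0005 [0.4654 0.2169] [0.4649 0.2172] [0.4654 0.2172 0.0719] [0.4649 0.2172 0.0735]
pitch 0.06884063040331369 yaw -7.620638487420441
[[ 0.4457 -0.0607]
 [ 0.455   0.0087]
 [ 0.4642  0.0781]
 [ 0.4735  0.1475]
 [ 0.4828  0.2168]] pivot F[4]; press [0.461  0.2198]
[0.52347841 0.2114702  0.25946631] [-1.79994758e+02  4.24778756e-04  1.72364695e+02]
rock [ 1.280e+00 -1.000e-03  2.809e+00]
orange [ 0.82  -1.401  2.809]
green [ 0.82  -2.801  2.81 ]
purple [ 0.819 -4.201  2.81 ]
```

Depth gives key tops at 0.068–0.069 m and a measured pitch of 68.8 mm against 70 mm nominal. The bar sits at 0.072 m, which is consistent. Triangulating the blob centroids gives about 0.063 m, a little low because the key sides are included in the mask. Next I'll move over the rocker.

```bash
python3 -m creep '[[[0.2,0,0.3],0,0],[[0.5,0,0.7],0,0],[[0.8,0,1.1],0,0],[[1.05,0,1.5],0,0],[[1.2,0,1.9],0,0],[[1.24,0,2.3],0,0],[[1.24,0,2.6],0,0],[[1.24,0,2.75],0,0],[[1.24,0,2.8],0,0],[[1.24,0,2.8],0,0],[[1.24,0,2.8],0,0]]'; python3 - <<'E'
from m import *
shot('wrist','w3');shot('side','side3')
c=load('side3');x0,y0,x1,y1=205,185,365,315
cv2.imwrite('pics/s3.png',cv2.resize(c['img'][y0:y1,x0:x1,::-1],None,fx=4.5,fy=4.5,interpolation=cv2.INTER_CUBIC))
print(telemetry.get_obs()['force'])
E
```

```text
time_s: 4.6
ee_pos: [0.4623, 0.2202, 0.1201]
eef_rot: [3.141, 0.001, 3.009]
force: [-0.3, -0.0, -0.1]
grip_width: 0.0007
[-0.19385824  0.3673625   0.57155352]
```

View pics/w3.png

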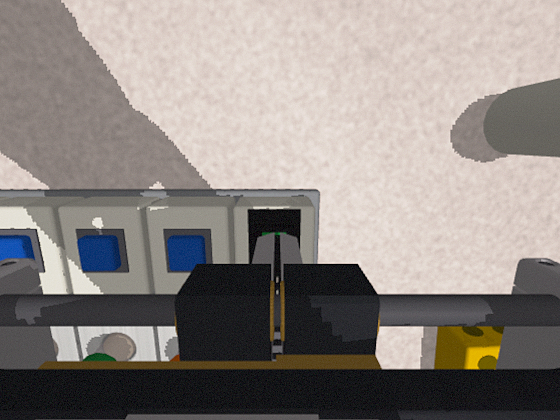

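View pics/s3.png

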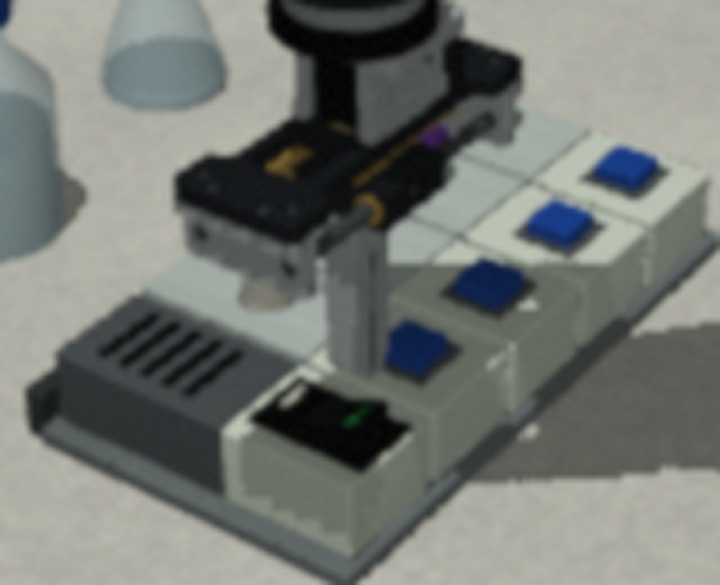

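The fingertips hang directly above the green bar in the side view: tip at crop (357,372), bar at (360,412). I'll press in stages and check the force.

```bash
python3 -m creep '[[[0,0,0.1],0,0],[[0,0,0.25],0,0],[[0,0,0.4],0,0],[[0,0,0.48],0,0],[[0,0,0.52],0,0],[[0,0,0.56],0,0],[[0,0,0.6],0,0],[[0,0,0.63],0,0],[[0,0,0.66],0,0],[[0,0,0.68],0,0],[[0,0,0.68],0,0]]'; python3 -c "
from h import *
o=telemetry.get_obs();print(o['time_s'],o['force'],o['ee_pos'])"
```

```text
time_s: 5.8
ee_pos: [0.462, 0.2202, 0.0853]
eef_rot: [-3.142, 0.0, 3.009]
force: [-0.2, 0.5, 1.2]
grip_width: 0.0006
5.8 [-0.20552256  0.51320961  1.19156849] [0.46196265 0.22020534 0.08532889]
```

```bash
python3 -m creep '[[[0,0,0.02],0,0],[[0,0,0.03],0,0],[[0,0,0.04],0,0],[[0,0,0.05],0,0],[[0,0,0.05],0,0]]'; python3 -m creep '[[[0,0,0.01],0,0],[[0,0,0.02],0,0],[[0,0,0.02],0,0]]'
```

```text
time_s: 6.3
ee_pos: [0.462, 0.2202, 0.0832]
eef_rot: [3.142, 0.0, 3.009]
force: [-3.9, -0.6, 6.2]
grip_width: 0.0005
time_s: 6.6
ee_pos: [0.462, 0.2203, 0.083]
eef_rot: [3.141, 0.0, 3.009]
force: [-8.9, -1.2, 16.9]
grip_width: 0.0006
```

The force rose to 17 N with the tip stopped at 0.064 m, which is the "on" height. I'll lift and check.

```bash
python3 -m creep '[[[0,0,-0.1],0,0],[[0,0,-0.4],0,0],[[0,0,-0.7],0,0],[[0.0,0,-0.9],0,0],[[0,0,-0.9],0,0],[[0,0,-0.9],0,0]]'; python3 - <<'E'
from m import *
shot('wrist','w4');shot('side','side4')
c=load('side4');x0,y0,x1,y1=205,185,365,315
cv2.imwrite('pics/s4.png',cv2.resize(c['img'][y0:y1,x0:x1,::-1],None,fx=4.5,fy=4.5,interpolation=cv2.INTER_CUBIC))
o=telemetry.get_obs();T=R.from_euler('xyz',o['eef_rot']).as_matrix();print(o['force'],o['ee_pos'])
for n,t in zip(['orange','green','purple'],[(.4735,.1465),(.4642,.0775),(.455,.008)]):
    print(n,(T.T@(np.r_[t,.095+.019]-o['ee_pos'])/.05).round(3))
print(blobs(c,(45,100,50),(80,255,255),(210,190,360,310),6), [dep(c,u,v).round(4) for u,v in((284,276),(288,281),(290,283),(270,272))])
E
```

```text
time_s: 7.2
ee_pos: [0.4619, 0.2201, 0.1265]
eef_rot: [-3.141, -0.0, 3.009]
force: [-0.3, 0.5, 0.1]
grip_width: 0.0001
[-0.99518899  0.05124401 -0.57645999] [0.46166996 0.22006761 0.12618764]
orange [-0.429 -1.427  0.244]
green [-0.428 -2.819  0.245]
purple [-0.429 -4.222  0.246]
[] [array([0.4714, 0.2079, 0.0634]), array([0.4554, 0.219 , 0.0631]), array([0.4515, 0.2171, 0.0578]), array([0.4997, 0.2198, 0.0723])]
```

View pics/s4.png

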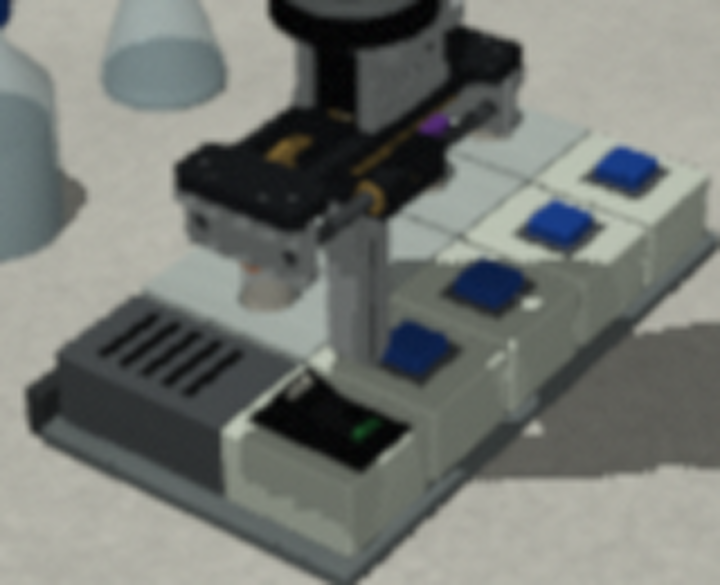

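View pics/w4.png

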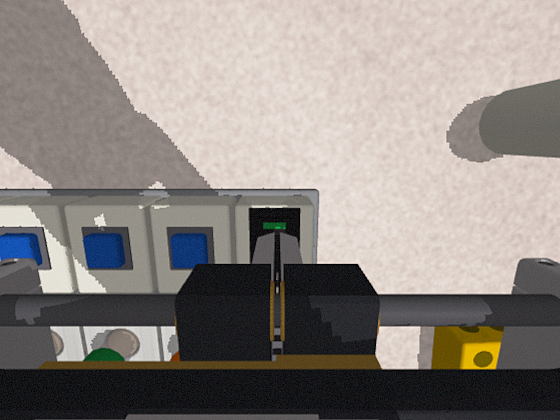

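The rocker is on: the green half now reads z ≈ 0.063 m and the far half ≈ 0.072 m. Next is the orange key.

```bash
python3 -m creep '[[[-0.1,-0.2,0],0,0],[[-0.2,-0.6,0],0,0],[[-0.35,-1.0,0],0,0],[[-0.43,-1.3,0],0,0],[[-0.43,-1.42,0],0,0],[[-0.43,-1.42,0.2],0,0],[[-0.43,-1.42,0.4],0,0],[[-0.43,-1.42,0.55],0,0],[[-0.43,-1.42,0.62],0,0],[[-0.43,-1.42,0.66],0,0],[[-0.43,-1.42,0.66],0,0]]' ; python3 - <<'E'
from m import *
shot('wrist','w5');shot('side','side5')
c=load('side5');x0,y0,x1,y1=205,185,365,315
cv2.imwrite('pics/s5.png',cv2.resize(c['img'][y0:y1,x0:x1,::-1],None,fx=4.5,fy=4.5,interpolation=cv2.INTER_CUBIC))
o=telemetry.get_obs();T=R.from_euler('xyz',o['eef_rot']).as_matrix();print(o['force'],o['ee_pos'],(T.T@(np.r_[.4735,.1465,.061+.019]-o['ee_pos'])/.05).round(3))
E
```

```text
time_s: 8.4
ee_pos: [0.4738, 0.1472, 0.0937]
eef_rot: [-3.141, -0.0, 3.009]
force: [-0.0, 0.3, 0.8]
grip_width: 0.0007
[ 0.09458335 -0.45961865 -0.36027771] [0.47398721 0.14712853 0.09417435] [ 0.008 -0.014  0.283]
```

View pics/s5.png

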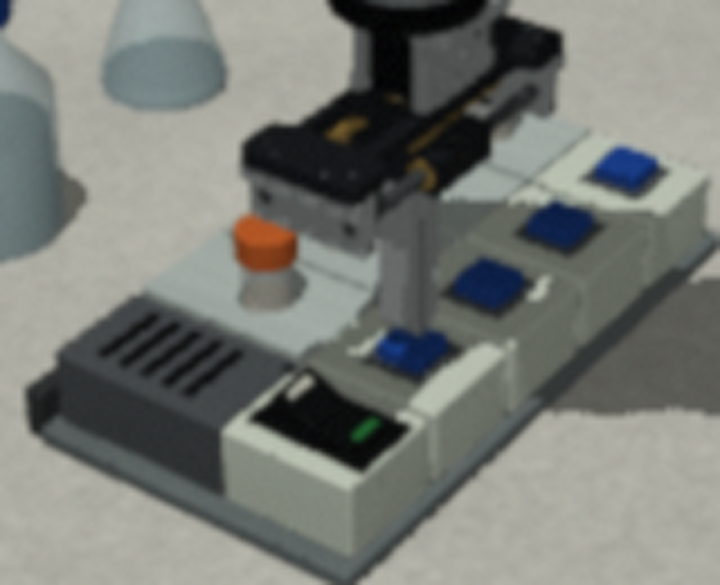

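View pics/w5.png

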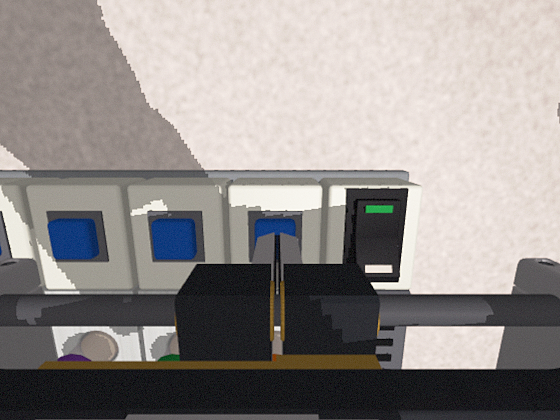

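The tip is centred on the orange key. Pressing.

```bash
python3 -m creep '[[[0,0,0.05],0,0],[[0,0,0.1],0,0],[[0,0,0.14],0,0],[[0,0,0.18],0,0],[[0,0,0.22],0,0],[[0,0,0.25],0,0],[[0,0,0.27],0,0],[[0,0,0.28],0,0],[[0,0,0.28],0,0]]'; python3 -m creep '[[[0,0,0.01],0,0],[[0,0,0.02],0,0],[[0,0,0.02],0,0]]'
```

```text
time_s: 9.4
ee_pos: [0.4739, 0.147, 0.0802]
eef_rot: [3.142, 0.0, 3.009]
force: [-3.1, -0.6, 5.7]
grip_width: 0.0004
time_s: 9.7
ee_pos: [0.474, 0.147, 0.0799]
eef_rot: [3.141, 0.0, 3.009]
force: [-5.8, -1.9, 16.7]
grip_width: 0.0005
```

It hit the end stop with the tip at 0.061 m and 17 N. Lifting and going over green.

```bash
python3 -m creep '[[[0,0,-0.1],0,0],[[0,0,-0.35],0,0],[[0,0,-0.6],0,0],[[0,0,-0.7],0,0],[[0,-0.2,-0.7],0,0],[[0,-0.6,-0.7],0,0],[[0,-1.0,-0.7],0,0],[[0,-1.3,-0.65],0,0],[[0,-1.4,-0.5],0,0],[[0,-1.4,-0.35],0,0],[[0,-1.4,-0.3],0,0],[[0,-1.4,-0.3],0,0]]'; python3 - <<'E'
from m import *
shot('wrist','w6');shot('side','side6')
c=load('side6');x0,y0,x1,y1=205,185,365,315
cv2.imwrite('pics/s6.png',cv2.resize(c['img'][y0:y1,x0:x1,::-1],None,fx=4.5,fy=4.5,interpolation=cv2.INTER_CUBIC))
o=telemetry.get_obs();T=R.from_euler('xyz',o['eef_rot']).as_matrix();print(o['force'],o['ee_pos'],(T.T@(np.r_[.4642,.0775,.061+.019]-o['ee_pos'])/.05).round(3))
E
```

```text
time_s: 10.9
ee_pos: [0.4644, 0.0781, 0.0933]
eef_rot: [-3.141, -0.001, 3.01]
force: [-1.2, -0.4, -0.3]
grip_width: 0.0004
[-0.7487108  -0.46873598  0.65959467] [0.46465403 0.07802759 0.09388165] [ 0.008 -0.012  0.278]
```

View pics/s6.png

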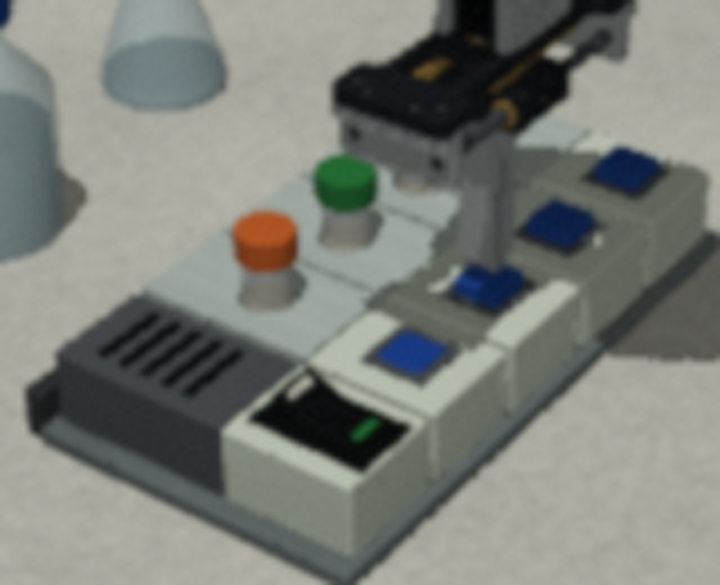

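View pics/w6.png

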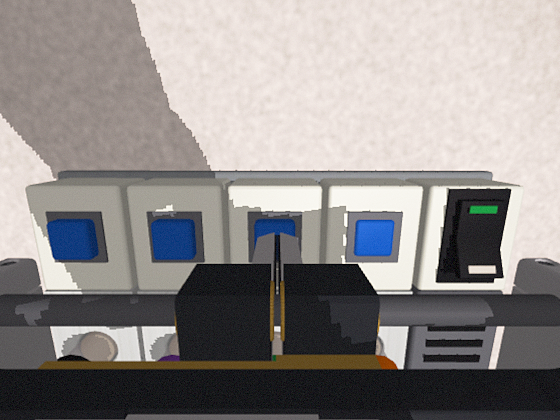

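The orange key is clearly lower, and the tip is centred on the green key. Pressing.

```bash
python3 -m creep '[[[0,0,0.05],0,0],[[0,0,0.1],0,0],[[0,0,0.14],0,0],[[0,0,0.18],0,0],[[0,0,0.22],0,0],[[0,0,0.25],0,0],[[0,0,0.27],0,0],[[0,0,0.28],0,0],[[0,0,0.28],0,0]]'; python3 -m creep '[[[0,0,0.01],0,0],[[0,0,0.02],0,0],[[0,0,0.02],0,0]]'
```

```text
time_s: 11.9
ee_pos: [0.4647, 0.0777, 0.0802]
eef_rot: [3.141, 0.0, 3.009]
force: [-2.4, 1.5, 6.1]
grip_width: 0.0006
time_s: 12.2
ee_pos: [0.4648, 0.0777, 0.0799]
eef_rot: [3.141, 0.0, 3.009]
force: [-7.1, 2.0, 17.1]
grip_width: 0.0005
```

```bash
python3 -m creep '[[[0,0,-0.1],0,0],[[0,0,-0.35],0,0],[[0,0,-0.6],0,0],[[0,0,-0.7],0,0],[[0,-0.2,-0.7],0,0],[[0,-0.6,-0.7],0,0],[[0,-1.0,-0.7],0,0],[[0,-1.3,-0.65],0,0],[[0,-1.4,-0.5],0,0],[[0,-1.4,-0.35],0,0],[[0,-1.4,-0.3],0,0],[[0,-1.4,-0.3],0,0]]'; python3 - <<'E'
from m import *
shot('wrist','w7')
o=telemetry.get_obs();T=R.from_euler('xyz',o['eef_rot']).as_matrix();print(o['force'],o['ee_pos'],(T.T@(np.r_[.455,.008,.061+.019]-o['ee_pos'])/.05).round(3))
E
```

```text
time_s: 13.4
ee_pos: [0.4551, 0.0087, 0.0933]
eef_rot: [-3.142, -0.001, 3.01]
force: [-0.2, 0.4, 0.7]
grip_width: 0.0002
[-0.50913958  0.19749981  0.49503446] [0.45528146 0.00868433 0.09367135] [ 0.004 -0.014  0.273]
```

View pics/w7.png

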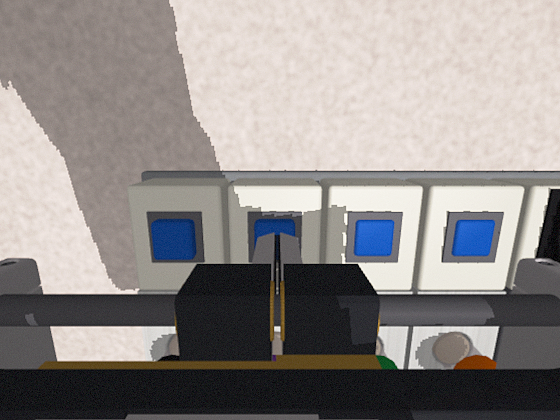

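The green key is now in at (374,237), and the tip is over the purple key. The black key at (174,238) still stands out. Pressing purple.

```bash
python3 -m creep '[[[0,0,0.05],0,0],[[0,0,0.1],0,0],[[0,0,0.14],0,0],[[0,0,0.18],0,0],[[0,0,0.22],0,0],[[0,0,0.25],0,0],[[0,0,0.27],0,0],[[0,0,0.28],0,0],[[0,0,0.28],0,0]]'; python3 -m creep '[[[0,0,0.01],0,0],[[0,0,0.02],0,0],[[0,0,0.02],0,0]]'
```

```text
time_s: 14.35
ee_pos: [0.4554, 0.0083, 0.0802]
eef_rot: [3.141, 0.0, 3.009]
force: [-1.3, 2.5, 6.6]
grip_width: 0.0005
time_s: 14.65
ee_pos: [0.4555, 0.0083, 0.0799]
eef_rot: [3.141, 0.001, 3.009]
force: [-6.1, 2.5, 17.9]
grip_width: 0.0006
```

```bash
python3 -m creep '[[[0,0,-0.1],0,0],[[0,0,-0.4],0,0],[[0,0,-0.8],0,0],[[0,0,-1.2],0,0],[[-0.2,0.3,-1.6],0,0],[[-0.5,0.7,-2.0],0,0],[[-0.8,1.1,-2.4],0,0],[[-1.1,1.5,-2.8],0,0],[[-1.3,1.8,-3.2],0,0],[[-1.4,2,-3.5],0,0],[[-1.4,2,-3.6],0,0],[[-1.4,2,-3.6],0,0]]'; python3 - <<'E'
from m import *
c=shot('wrist','w8');s=shot('scene','scene8');d=shot('side','side8')
x0,y0,x1,y1=205,185,365,315
cv2.imwrite('pics/s8.png',cv2.resize(d['img'][y0:y1,x0:x1,::-1],None,fx=4.5,fy=4.5,interpolation=cv2.INTER_CUBIC))
for p,a in blobs(c,(105,150,60),(130,255,255),(0,0,560,200),20):
    u,v=map(int,p); o,dd=ray(c,*p); print('key',p,a,'z',(o[2]+dd[2]*np.median(c['depth'][v-5:v+6,u-5:u+6])).round(4),dep(c,*p).round(3))
for p,a in blobs(c,(50,150,80),(80,255,255),(300,0,560,200),20): print('bar',p,dep(c,*p).round(4))
a0=load('scene0');
for n,(lo,hi) in {'blue':((105,120,60),(130,255,255)),'orange':((3,150,120),(14,255,255)),'green':((45,100,50),(80,255,255)),'purple':((130,80,40),(160,255,255)),'red':((172,150,80),(179,255,255)),'yel':((20,150,100),(32,255,255))}.items():
    for t,q in(('before',a0),('after',s)): print(n,t,[tuple(x.tolist()) for x,_ in blobs(q,lo,hi,(0,0,560,420),30)])
print(telemetry.get_obs()['force'],telemetry.get_obs()['time_s'])
E
```

```text
time_s: 15.85
ee_pos: [0.5378, 0.0978, 0.2589]
eef_rot: [-3.141, 0.0, 3.009]
force: [0.8, -0.5, -0.1]
grip_width: 0.0001
key [133.6 137.4] 608 z 0.0685 [ 0.446 -0.06   0.068]
key [193.1 137. ] 501 z 0.0613 [0.455 0.007 0.062]
key [251.4 137.1] 498 z 0.0612 [0.464 0.076 0.06 ]
key [309.4 137. ] 497 z 0.0612 [0.473 0.145 0.062]
bar [369.9 118. ] [0.4613 0.2174 0.0644]
blue before [(276.2, 160.0), (258.5, 170.7), (239.6, 182.4), (367.0, 189.1), (219.5, 194.8), (320.5, 254.7), (116.8, 313.1), (216.2, 417.5)]
blue after [(276.3, 161.4), (258.8, 172.1), (367.0, 189.1), (219.9, 195.2), (320.5, 254.6), (116.6, 313.0), (216.2, 417.5)]
orange before [(299.8, 164.4)]
orange after [(300.0, 164.5)]
green before [(374.5, 93.4), (281.7, 176.6)]
green after [(374.5, 93.4), (282.2, 176.5)]
purple before [(262.4, 190.1)]
purple after [(262.3, 190.7)]
red before []
red after []
yel before [(381.9, 136.5)]
yel after [(379.8, 141.8)]
[ 0.02213753  0.50606426 -0.09514293] 16.0
```

View pics/w8.png

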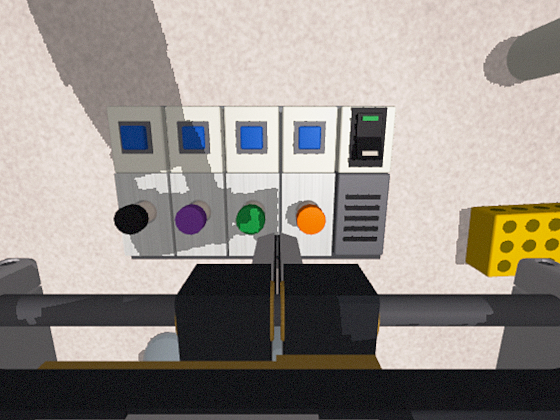

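View pics/scene8.png

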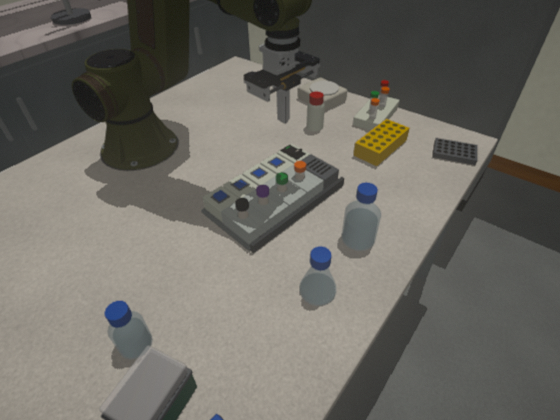

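All the final checks agree. The pressed keys read z = 0.061 m, the black key 0.0685 m (out) and the bar 0.064 m (on), and the tubes and bystanders have not moved. I'll hand in.

```bash
python3 -c "
from station import ctrl
print(ctrl.hand_in())"
```

```text
the job is handed in; nothing more can be done
None
```

The warmer is switched on and the orange, green and purple keys were pressed fully in, in that order. I used the shut fingertips and handed the job in at about 16 s. No verdict was reported.

- **Force:** each press ended against its stop at about 17–18 N. The tip was then at 0.064 m on the rocker and 0.061 m on the keys.
- **Final wrist depth:** the three pressed keys' tops are at about 0.061 m and the rocker's green bar is at 0.064 m. The black-capped tube's key is still out at 0.0685 m.
- **Nothing else moved:** the tube and bottle caps that the colour masks found are within about 1 px of where they started in the scene view. I checked the black cap and the jar only by eye, and both look unmoved. At hand-in the gripper was well clear, with about 0.5 N of sensor noise.

Three checks disagreed slightly:
- **Key heights:** triangulating the key blobs before the presses gave about 0.063 m, against 0.069 m from depth. The masks included the key sides, so I used depth.
- **Key pitch:** it measured 68.8 mm against the stated 70 mm.
- **Yellow rack:** the centroid of its colour mask shifted by about 5 px between the first and last scene pictures. The rack looks unmoved in both and the arm never came near it, so I put this down to the mask and the lighting.

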